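# Ease the chisel case shut

## Robot

A 6-joint arm with a two-finger parallel gripper is mounted at the origin on the work surface. World frame = base frame: x ahead of the robot, y to its left, z up, the work surface at z = 0. Lengths are in m, angles in rad, forces in N, time in s.
With the tool pointing down it reaches from about 0.35 to 0.775 m from the base axis. Payload 5.5 kg.
Tool frame: the origin (TCP) lies between the finger pads; the fingertips stand 11 mm ahead of it and the grasp point (between the pads) lies 8 mm behind it (tips_ahead is the distance from the TCP to the fingertips, in m); z points along the fingers, y is the line along which they close (so a half turn about z gives the same grasp; the last joint's range is limited). The gripper opens to 85 mm and grips with 20 to 120 N. Pads are 22 mm wide; open, the fingers measure 114 mm over their backs; the gripper's body (76 mm by 85 mm) begins 54 mm behind the grasp point. The pads swing forward as they close: fully open they stand 13 mm farther back than shut.
Start: joints at [1.137, 0.313, 0.046, 1.304, 0, 1.431], TCP at [0.167, 0.55, 0.208] pointing down, gripper open.
Joint ranges: [-2.76, 2.76], [-0.86, 1.69], [-1.03, 1.26], [-2.2, 2.34], [-1.47, 1.5], [-3.14, 3.14]. Speed limits (rad/s): [2.57, 2.57, 3.14, 3.14, 3.14, 3.14].

## Interface

Orientations are given as a unit quaternion [w, x, y, z].
In Python, from workcell import * gives the robot as it stands. The module is installed in compiled form; this text tells all that it offers.
- The arm moves only by the tool jog_arm, never from a script. Its argument "moves" is a list of rows, each an object with "fingers": the closure, from 0 (fully open) to 1 (shut); "slide": the shift along the tool's x, y, z in mm, a list of three; "angular": the turn, a rotation vector about the tool's x, y, z in degrees, a list of three. A call has 1 to 10 rows; each row is the pose to reach, as a shift and turn from the pose commanded when the call began, along the tool's axes at that moment; what a row does not reach only later rows make up. A row lasts 1/12 s, in which the tool goes at most 41.7 mm and 7.16 degrees, less where a joint would pass 70% of its speed; a pose out of reach is approached as far as the arm can. A call with a gripper value outside its range is refused whole. The fingers move at their own pace and stop on an object; "squeeze" is the grip in N (left out, the last holds). Time passes only in rows, so rows that repeat a pose let the fingers close. It gives the time, the measured TCP pose, the force, the opening and the grip force at its end, in the units of the state.
- get_state(): the state, without advancing time (a new reading comes with each control period).
- read_camera(name): name is "scene" or "top" or "wrist"; returns a dict with "color" (420x560x3 uint8, red, green, blue), "fovy" (degrees; the focal length in pixels is half the picture's height over the tangent of half this angle, whatever the lens; pixels are square), "cx", "cy" (the principal point, pixels), "world_from_camera" (4x4, takes a point from camera to world coordinates); the wrist camera has in their place "tool_from_camera" (4x4, takes a point from camera to tool coordinates, whose origin is the TCP and whose axes are the flange's). Camera axes: x right, y down, z forward; pixel columns grow to the right and rows downward; lengths in m; the calibration is good to about 2 mm. The wrist camera is an equidistant fisheye: a pixel r from the principal point sees the ray r / f radians off the axis. A picture is of the moment at which its call begins: read the wrist's pose just before it. There is no depth.
- hand_in(): hands the job in; it is judged then, once.
Trained networks look in a picture, given as the dict that the camera call returned (one of the last four; its "shot" number tells which), for a name from the list of things; names that differ only in an ending like _2 or _b are one class to them, and where a whole thing is asked for, a point or a joint stands for the part that bears it (a point fixed in the world has none). Each returns a list of dicts, best first, with "p" (0 to 1); they miss things now and then, are a little off and sometimes report something else, mostly with a low value. They report only what shows in the picture. A call takes as long as a camera call.
- look_for(target, picture): "point" ([column, row] in pixels, amid what is visible of it).
- tip_of(target, picture): "point" ([column, row] in pixels: a listed point, or the origin of a listed thing).
The state is a dict: "clock": time; "joint_pos": joint angles; "qvel": joint speeds; "tau": joint torques, N m; "tcp_pos": TCP position; "orientation": TCP orientation; "wrist_force": force on the tool from outside, world axes, zero at the start; "ft_torque": the same for the moment, N m; "finger_gap": finger opening in m; "grip_force": force on a finger pad.
Only numpy, scipy, OpenCV 4.12 (cv2) and the standard library are available. Lean on these libraries where they do the work, as an engineer would, in place of code of your own. Each camera call takes 0.05 s, during which the arm holds its last target. There are 200 camera calls.

## Task

The chisels are back in their dark-wood case, so shut it: push its heavy open lid over and ease it down until it is fully closed, without letting it slam. Leave the lid of the pale sharpening-stone box beside it standing open as it is.

Things in the scene. Friction and masses are not known exactly. Their poses are not given: they have to be found in the camera images.
- chisel_lid (a joint): Opening angle (rad) of the chisel case's lid: 0 fully closed, flat on the rim; 1.57 upright; starts at 1.35 to 1.75, stops at 1.85. Stiff hinge: it stays wherever it is left, never falls or springs back; about 2 to 9 N near the free edge moves it. Dark-brown fixed case with four red-handled chisels, rim 70 mm above the bench. Lid: flat slab 180 (from hinge) x 260 x 20 mm, 0.7 kg, no handle, brass corners.
- chisel_lid_hinge (a point): Middle of the chisel lid's hinge line, on its inner face, 70 mm above the bench. Axes turn with the lid: y along the hinge; -x from hinge to free edge; z out of the outer face (up when closed). The outer face, the one to push, is at z = +20 mm. The hinge is on the case's side to the robot's right (-y), turned up to 29 degrees towards the robot or 52 away from it.
- chisel_lid_edge (a point): Middle of the free edge of the chisel case's lid, on its outer face, 180 mm from the hinge line; axes as chisel_lid_hinge.
- stone_lid_edge (a point): The same point on the open lid of the pale-wood box (green sharpening stone inside), of the same size and kind, which stands left or right of the chisel case. Leave this lid alone.

How it is judged:
At the end, for the whole second after the job is handed in: The chisel case's lid is closed to within 0.06 rad (about 11 mm at its free edge), and the free edge of the stone box's lid is within 30 mm of where it began (value of joint chisel_lid below 0.06 rad and distance of stone_lid_edge from where it was at the start of the episode below 0.03 m); the robot touches nothing.
It fails at once if the chisel lid slams: over its last 0.5 rad it closes faster than 1.2 rad/s (about 0.2 m/s at the free edge) (value of joint chisel_lid below 0.5 rad and velocity of joint chisel_lid below -1.2 rad/s).
It fails at once if the stone box's lid is moved by more than 30 mm at its free edge (distance of stone_lid_edge from where it was at the start of the episode above 0.03 m).
It also fails if it takes over 40 s, if anything falls off the work surface, if the arm or the gripper's body presses on something with over 40 N, if the wrist force passes 120 N, or if a joint passes its speed limit or range.

## Working session

There is one attempt and no reset: what is moved stays moved. The work goes in short steps, Python scripts to look and compute and a tool call to move; the robot and the scene stay as the last step left them, time stands still between calls to the robot, and variables do not carry over. Pictures are saved under pics/ and viewed, at most 10 in all, crops included, and the job is handed in when it is done.

Besides the shell and the picture viewer there is one more tool, called by a JSON object that holds its "op" and its "data". jog_arm: Moves the arm, as the interface text tells. Its arguments: {"type":"object","properties":{"moves":{"type":"array","items":{"type":"object","properties":{"fingers":{"type":"number"},"slide":{"type":"array","items":{"type":"number"}},"angular":{"type":"array","items":{"type":"number"}}}}},"squeeze":{"type":"number"}},"required":["moves"]}

```bash
mkdir -p pics
cat > h.py <<'E'
from workcell import *
import numpy as np, cv2
def ray(c,px):
    f=c["color"].shape[0]/2/np.tan(np.radians(c["fovy"])/2)
    T=np.array(c["world_from_camera"]); d=T[:3,:3]@np.array([(px[0]-c["cx"])/f,(px[1]-c["cy"])/f,1])
    return T[:3,3],d/np.linalg.norm(d)
def tri(a,b):
    (p,d),(q,e)=a,b
    s=np.linalg.lstsq(np.c_[d,-e],q-p,rcond=None)[0]
    x,y=p+s[0]*d,q+s[1]*e
    return (x+y)/2,np.linalg.norm(x-y)
def proj(c,P):
    f=c["color"].shape[0]/2/np.tan(np.radians(c["fovy"])/2)
    q=np.linalg.inv(np.array(c["world_from_camera"]))@np.r_[P,1]
    return q[0]/q[2]*f+c["cx"],q[1]/q[2]*f+c["cy"]
E
python3 - <<'E'
from h import *
s=read_camera("scene");t=read_camera("top")
cv2.imwrite("pics/a.png",np.hstack([s["color"],t["color"]])[:,:,::-1][:, :560]);cv2.imwrite("pics/b.png",t["color"][:,:,::-1])
for n in ["chisel_lid_hinge","chisel_lid_edge","stone_lid_edge"]:
    a=tip_of(n,s);b=tip_of(n,t);print(n,a[:2],b[:2])
    if a and b: print(tri(ray(s,a[0]["point"]),ray(t,b[0]["point"])))
print(get_state())
E
```

```text
chisel_lid_hinge [{'point': [317.8, 221.1], 'p': 0.98}] []
chisel_lid_edge [{'point': [315.7, 174.5], 'p': 0.95}] [{'point': [243.7, 205.4], 'p': 0.72}]
(array([0.5238493 , 0.11015762, 0.24879174]), np.float64(0.004424295758837605))
stone_lid_edge [{'point': [124.5, 137.8], 'p': 0.88}] [{'point': [443.8, 215.1], 'p': 0.67}]
(array([ 0.50091549, -0.29194417,  0.26802916]), np.float64(0.007679098727384338))
{'clock': 0.4, 'joint_pos': array([ 1.13740000e+00,  3.13341838e-01,  4.59283841e-02,  1.30359359e+00,
       -4.78390490e-05,  1.43121451e+00]), 'qvel': array([-0.00170245, -0.00201904,  0.00075601,  0.00051965,  0.00157061,
       -0.00050272]), 'tau': array([-2.02298041e-03, -4.79895687e+01,  2.98393160e+01,  5.09593607e-03,
       -2.02705019e-04,  3.95274128e-06]), 'tcp_pos': array([0.16651693, 0.55031076, 0.20737212]), 'orientation': array([-6.82899980e-06,  1.46379404e-01,  9.89228517e-01, -1.07826189e-04]), 'wrist_force': array([-0.44960503, -0.17300117, -0.19018151]), 'ft_torque': array([-2.86113682e-02,  9.53275587e-05, -1.99225259e-02]), 'grip_force': 0.0, 'finger_gap': 0.08542236135659806}
```

View pics/a.png

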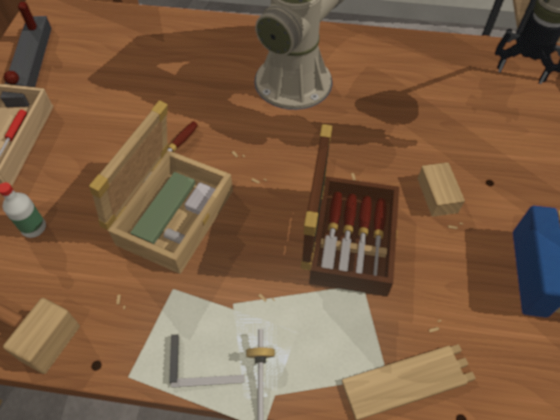

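View pics/b.png

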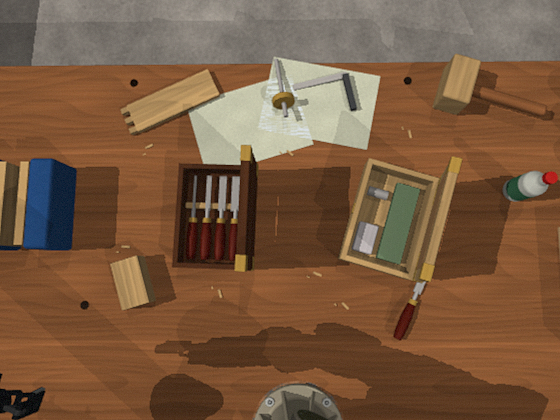

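Run:
```python
from h import *
s=read_camera("scene");t=read_camera("top")
def pl(c,px,z):
    p,d=ray(c,px); return (p+d*(z-p[2])/d[2]).round(3)
print("hinge",pl(s,[317.8,221.1],.07))
for px in [(241,147),(251,147),(236,270),(246,270)]: print("top edge",px,pl(t,px,.25))
for px in [(179,165),(174,265)]: print("case left rim",px,pl(t,px,.07))
for px in [(371,159),(342,258)]: print("stone",px,pl(t,px,.07))
im=np.hstack([cv2.resize(t["color"][130:290,160:300],None,fx=3,fy=3),cv2.resize(s["color"][110:280,280:400],(339,480))])
cv2.imwrite("pics/c.png",im[:,:,::-1])
```

```text
hinge [0.522 0.123 0.07 ]
top edge (241, 147) [0.647 0.119 0.25 ]
top edge (251, 147) [0.646 0.098 0.25 ]
top edge (236, 270) [0.392 0.126 0.25 ]
top edge (246, 270) [0.392 0.106 0.25 ]
case left rim (179, 165) [0.652 0.298 0.07 ]
case left rim (174, 265) [0.402 0.302 0.07 ]
stone (371, 159) [ 0.664 -0.183  0.07 ]
stone (342, 258) [ 0.419 -0.107  0.07 ]
```

View pics/c.png

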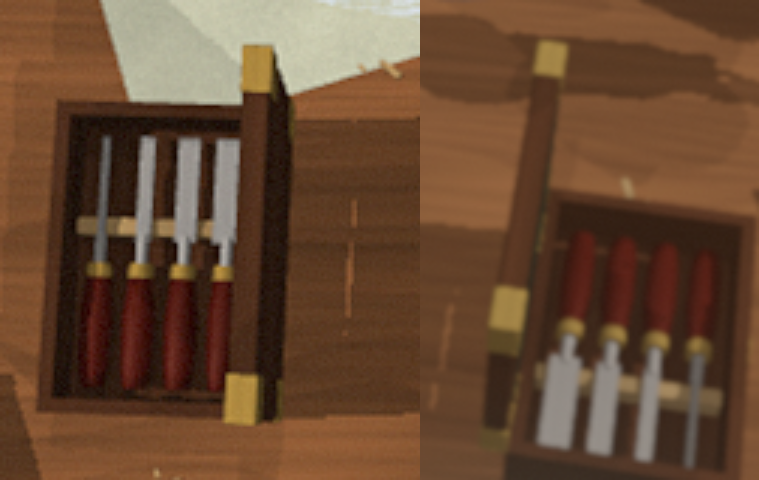

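{"op": "jog_arm", "data": {"moves": [{"fingers": 1, "slide": [0, 0, -40]}, {"fingers": 1, "slide": [0, 0, -80]}, {"fingers": 1, "slide": [0, 0, -120]}, {"fingers": 1, "slide": [0, 0, -140]}, {"fingers": 1, "slide": [-472, -411, -140], "angular": [0, 0, -17]}, {"fingers": 1, "slide": [-472, -411, -140], "angular": [0, 0, -17]}, {"fingers": 1, "slide": [-472, -411, -140], "angular": [0, 0, -17]}, {"fingers": 1, "slide": [-472, -411, -140], "angular": [0, 0, -17]}, {"fingers": 1, "slide": [-472, -411, -140], "angular": [0, 0, -17]}, {"fingers": 1, "slide": [-472, -411, -140], "angular": [0, 0, -17]}]}}

```text
schema error: expected keys fingers, slide, angular
```

{"op": "jog_arm", "data": {"moves": [{"fingers": 1, "slide": [0, 0, -40], "angular": [0, 0, 0]}, {"fingers": 1, "slide": [0, 0, -80], "angular": [0, 0, 0]}, {"fingers": 1, "slide": [0, 0, -120], "angular": [0, 0, 0]}, {"fingers": 1, "slide": [0, 0, -140], "angular": [0, 0, 0]}, {"fingers": 1, "slide": [-472, -411, -140], "angular": [0, 0, -17]}, {"fingers": 1, "slide": [-472, -411, -140], "angular": [0, 0, -17]}, {"fingers": 1, "slide": [-472, -411, -140], "angular": [0, 0, -17]}, {"fingers": 1, "slide": [-472, -411, -140], "angular": [0, 0, -17]}, {"fingers": 1, "slide": [-472, -411, -140], "angular": [0, 0, -17]}, {"fingers": 1, "slide": [-472, -411, -140], "angular": [0, 0, -17]}]}}

```text
clock: 1.33
tcp_pos: [0.2981, 0.3402, 0.3478]
orientation: [0.0, -0.002, 1.0, 0.0]
wrist_force: [1.7, 0.5, 1.1]
finger_gap: 0.0001
grip_force: 0.0
```

{"op": "jog_arm", "data": {"moves": [{"fingers": 1, "slide": [-210, -310, 0], "angular": [0, 0, 0]}, {"fingers": 1, "slide": [-210, -310, 0], "angular": [0, 0, 0]}, {"fingers": 1, "slide": [-210, -310, 0], "angular": [0, 0, 0]}, {"fingers": 1, "slide": [-210, -310, 0], "angular": [0, 0, 0]}, {"fingers": 1, "slide": [-210, -310, 0], "angular": [0, 0, 0]}, {"fingers": 1, "slide": [-210, -310, 0], "angular": [0, 0, 0]}, {"fingers": 1, "slide": [-210, -310, 0], "angular": [0, 0, 0]}, {"fingers": 1, "slide": [-210, -310, 0], "angular": [0, 0, 0]}, {"fingers": 1, "slide": [-210, -310, 0], "angular": [0, 0, 0]}, {"fingers": 1, "slide": [-210, -310, 0], "angular": [0, 0, 0]}]}}

```text
clock: 2.17
tcp_pos: [0.512, 0.0267, 0.3459]
orientation: [0.0, 0.002, 1.0, -0.001]
wrist_force: [-1.1, -0.0, -0.2]
finger_gap: 0.0002
grip_force: 0.0
```

```bash
python3 -c "
from h import *
s=get_state();print(s['tcp_pos'],s['wrist_force'],s['joint_pos'])"
```

```text
[0.51203143 0.02665379 0.34592787] [-1.10070831e+00 -1.10455254e-04 -2.19920615e-01] [-0.10338595  0.19174481  0.22265622  1.60138663 -0.0019936  -0.09945056]
```

{"op": "jog_arm", "data": {"moves": [{"fingers": 1, "slide": [0, 0, 40], "angular": [0, 0, 0]}, {"fingers": 1, "slide": [0, 0, 80], "angular": [0, 0, 0]}, {"fingers": 1, "slide": [0, 0, 120], "angular": [0, 0, 0]}, {"fingers": 1, "slide": [0, 0, 135], "angular": [0, 0, 0]}, {"fingers": 1, "slide": [0, 20, 135], "angular": [0, 0, 0]}, {"fingers": 1, "slide": [0, 35, 135], "angular": [0, 0, 0]}, {"fingers": 1, "slide": [0, 50, 135], "angular": [0, 0, 0]}, {"fingers": 1, "slide": [0, 60, 135], "angular": [0, 0, 0]}, {"fingers": 1, "slide": [0, 70, 135], "angular": [0, 0, 0]}, {"fingers": 1, "slide": [0, 75, 135], "angular": [0, 0, 0]}]}}

```text
clock: 3.0
tcp_pos: [0.5086, 0.1072, 0.2133]
orientation: [0.001, -0.002, 1.0, -0.001]
wrist_force: [0.2, -5.7, 4.0]
finger_gap: -0.0001
grip_force: 3.1
```

```bash
python3 -c "
from h import *
s=read_camera('scene');t=read_camera('top')
im=np.hstack([s['color'][60:320,230:430],t['color'][100:360,150:350]])
cv2.imwrite('pics/d.png',cv2.resize(im,None,fx=2,fy=2)[:,:,::-1])
s=get_state();print(s['tcp_pos'],s['wrist_force'])
p=[]
for th in np.radians(range(90,-1,-10)):
  r=.138; p.append(np.round([np.degrees(th),(.122+r*np.cos(th)-.02*np.sin(th))*1e3,(.07+r*np.sin(th)+.02*np.cos(th))*1e3]))
print(np.array(p))"
```

```text
[0.50856794 0.10775444 0.21310545] [ 0.44072763 -1.74142222  1.04497357]
[[ 90. 102. 208.]
 [ 80. 126. 209.]
 [ 70. 150. 207.]
 [ 60. 174. 200.]
 [ 50. 195. 189.]
 [ 40. 215. 174.]
 [ 30. 232. 156.]
 [ 20. 245. 136.]
 [ 10. 254. 114.]
 [  0. 260.  90.]]
```

View pics/d.png

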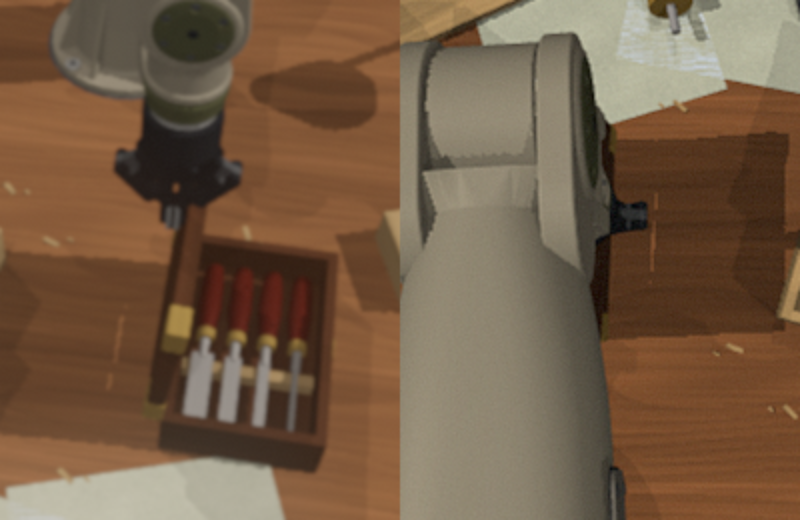

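{"op": "jog_arm", "data": {"moves": [{"fingers": 1, "slide": [0, 10, 0], "angular": [0, 0, 0]}, {"fingers": 1, "slide": [0, 20, 1], "angular": [0, 0, 0]}, {"fingers": 1, "slide": [0, 30, 3], "angular": [0, 0, 0]}, {"fingers": 1, "slide": [0, 38, 6], "angular": [0, 0, 0]}, {"fingers": 1, "slide": [0, 46, 9], "angular": [0, 0, 0]}, {"fingers": 1, "slide": [0, 54, 12], "angular": [0, 0, 0]}, {"fingers": 1, "slide": [0, 62, 16], "angular": [0, 0, 0]}, {"fingers": 1, "slide": [0, 69, 20], "angular": [0, 0, 0]}, {"fingers": 1, "slide": [0, 76, 25], "angular": [0, 0, 0]}, {"fingers": 1, "slide": [0, 82, 29], "angular": [0, 0, 0]}]}}

```text
clock: 3.93
tcp_pos: [0.5091, 0.1895, 0.1844]
orientation: [0.001, -0.001, 1.0, 0.0]
wrist_force: [-0.3, -2.6, 5.9]
finger_gap: 0.0003
grip_force: 2.7
```

```bash
python3 -c "
from h import *
s=read_camera('scene')
cv2.imwrite('pics/e.png',cv2.resize(s['color'][60:320,230:430],None,fx=2,fy=2)[:,:,::-1])
print(tip_of('chisel_lid_edge',s))
s=get_state();print(s['tcp_pos'],s['wrist_force'])"
```

```text
[{'point': [366.0, 184.7], 'p': 0.67}]
[0.50833555 0.18999591 0.18356401] [0.63197394 0.40866355 0.22427766]
```

View pics/e.png

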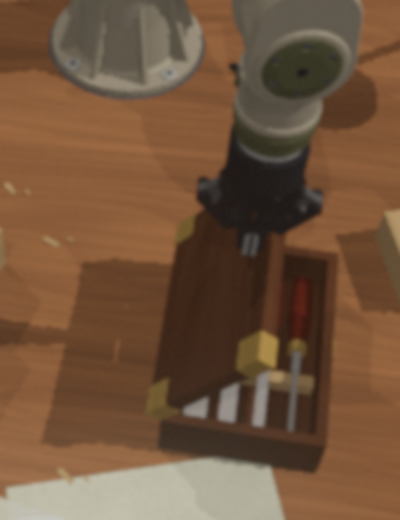

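{"op": "jog_arm", "data": {"moves": [{"fingers": 1, "slide": [0, 6, 5], "angular": [0, 0, 0]}, {"fingers": 1, "slide": [0, 11, 10], "angular": [0, 0, 0]}, {"fingers": 1, "slide": [0, 16, 16], "angular": [0, 0, 0]}, {"fingers": 1, "slide": [0, 21, 22], "angular": [0, 0, 0]}, {"fingers": 1, "slide": [0, 25, 28], "angular": [0, 0, 0]}, {"fingers": 1, "slide": [0, 29, 34], "angular": [0, 0, 0]}, {"fingers": 1, "slide": [0, 33, 40], "angular": [0, 0, 0]}, {"fingers": 1, "slide": [0, 36, 46], "angular": [0, 0, 0]}, {"fingers": 1, "slide": [0, 39, 52], "angular": [0, 0, 0]}, {"fingers": 1, "slide": [0, 41, 58], "angular": [0, 0, 0]}]}}

```text
clock: 4.87
tcp_pos: [0.5088, 0.2314, 0.1264]
orientation: [0.001, -0.001, 1.0, 0.001]
wrist_force: [-0.0, 0.0, 4.8]
finger_gap: 0.0001
grip_force: 2.5
```

{"op": "jog_arm", "data": {"moves": [{"fingers": 1, "slide": [0, 2, 5], "angular": [0, 0, 0]}, {"fingers": 1, "slide": [0, 3, 10], "angular": [0, 0, 0]}, {"fingers": 1, "slide": [0, 4, 14], "angular": [0, 0, 0]}, {"fingers": 1, "slide": [0, 5, 18], "angular": [0, 0, 0]}, {"fingers": 1, "slide": [0, 5, 21], "angular": [0, 0, 0]}, {"fingers": 1, "slide": [0, 5, 23], "angular": [0, 0, 0]}]}}

```text
clock: 5.37
tcp_pos: [0.5085, 0.2364, 0.1031]
orientation: [0.001, -0.002, 1.0, 0.001]
wrist_force: [-0.5, 1.9, 5.0]
finger_gap: -0.0001
grip_force: 2.3
```

Tip at z≈0.092 now; press slightly further until the force rises.

{"op": "jog_arm", "data": {"moves": [{"fingers": 1, "slide": [0, 0, 1], "angular": [0, 0, 0]}, {"fingers": 1, "slide": [0, 0, 2], "angular": [0, 0, 0]}, {"fingers": 1, "slide": [0, 0, 3], "angular": [0, 0, 0]}, {"fingers": 1, "slide": [0, 0, 3], "angular": [0, 0, 0]}]}}

```text
clock: 5.7
tcp_pos: [0.5085, 0.2361, 0.1001]
orientation: [0.001, -0.001, 1.0, 0.001]
wrist_force: [0.5, 0.9, 3.8]
finger_gap: 0.0
grip_force: 1.7
```

{"op": "jog_arm", "data": {"moves": [{"fingers": 1, "slide": [0, 0, 1], "angular": [0, 0, 0]}, {"fingers": 1, "slide": [0, 0, 2], "angular": [0, 0, 0]}, {"fingers": 1, "slide": [0, 0, 2], "angular": [0, 0, 0]}]}}

```text
clock: 5.95
tcp_pos: [0.5084, 0.2359, 0.0979]
orientation: [0.001, -0.001, 1.0, 0.001]
wrist_force: [0.6, 1.3, 3.5]
finger_gap: 0.0
grip_force: 1.9
```

{"op": "jog_arm", "data": {"moves": [{"fingers": 1, "slide": [0, 0, 1], "angular": [0, 0, 0]}, {"fingers": 1, "slide": [0, 0, 2], "angular": [0, 0, 0]}, {"fingers": 1, "slide": [0, 0, 2], "angular": [0, 0, 0]}]}}

```text
clock: 6.2
tcp_pos: [0.5083, 0.2358, 0.0959]
orientation: [0.0, -0.001, 1.0, 0.001]
wrist_force: [-0.3, 1.0, 4.5]
finger_gap: 0.0001
grip_force: 1.7
```

```bash
python3 -c "
from h import *
s=read_camera('scene')
cv2.imwrite('pics/f.png',cv2.resize(s['color'][150:330,270:430],None,fx=3,fy=3)[:,:,::-1])
s=get_state();print(s['tcp_pos'],s['wrist_force'])"
```

```text
[0.50827381 0.23567356 0.09580945] [0.50693239 1.88341316 3.51394587]
```

View pics/f.png

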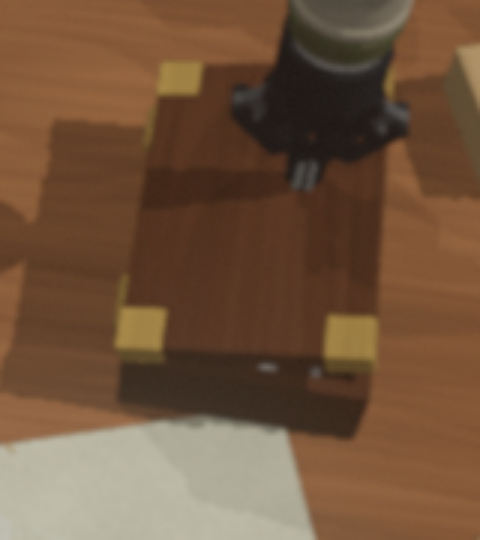

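The lid is still slightly ajar: the chisels show through a gap at its near edge, around pixel (290,370). I'll keep pressing.

{"op": "jog_arm", "data": {"moves": [{"fingers": 1, "slide": [0, 0, 1], "angular": [0, 0, 0]}, {"fingers": 1, "slide": [0, 0, 2], "angular": [0, 0, 0]}, {"fingers": 1, "slide": [0, 0, 3], "angular": [0, 0, 0]}, {"fingers": 1, "slide": [0, 0, 3], "angular": [0, 0, 0]}]}}

```text
clock: 6.58
tcp_pos: [0.5081, 0.2356, 0.0927]
orientation: [0.0, -0.001, 1.0, 0.0]
wrist_force: [1.1, 2.5, 4.5]
finger_gap: 0.0004
grip_force: 1.8
```

{"op": "jog_arm", "data": {"moves": [{"fingers": 1, "slide": [0, 0, 1], "angular": [0, 0, 0]}, {"fingers": 1, "slide": [0, 0, 2], "angular": [0, 0, 0]}, {"fingers": 1, "slide": [0, 0, 2], "angular": [0, 0, 0]}]}}

```text
clock: 6.83
tcp_pos: [0.5081, 0.2356, 0.0906]
orientation: [0.0, -0.001, 1.0, 0.0]
wrist_force: [0.6, 2.4, 3.6]
finger_gap: -0.0001
grip_force: 1.8
```

{"op": "jog_arm", "data": {"moves": [{"fingers": 1, "slide": [0, 0, 1], "angular": [0, 0, 0]}, {"fingers": 1, "slide": [0, 0, 2], "angular": [0, 0, 0]}, {"fingers": 1, "slide": [0, 0, 3], "angular": [0, 0, 0]}, {"fingers": 1, "slide": [0, 0, 3], "angular": [0, 0, 0]}]}}

```text
clock: 7.17
tcp_pos: [0.508, 0.2356, 0.0875]
orientation: [0.0, -0.001, 1.0, 0.0]
wrist_force: [-0.2, 1.6, 3.3]
finger_gap: -0.0002
grip_force: 1.7
```

```bash
python3 -c "
from h import *
s=read_camera('scene')
cv2.imwrite('pics/g.png',cv2.resize(s['color'][150:330,270:430],None,fx=3,fy=3)[:,:,::-1])
q=get_state();print(q['tcp_pos'],q['wrist_force'],q['joint_pos'])
print([proj(s,q['tcp_pos']+[0,0,-.011])])
for n in ['chisel_lid_edge','chisel_lid_hinge']:
  a=tip_of(n,s);print(a)"
```

```text
[0.507927   0.23545796 0.08752623] [1.11669816 1.74614503 2.89363307] [ 2.90634511e-01  3.47915556e-01 -2.07294479e-01  1.01553285e+00
  9.79314988e-05  2.87731264e-01]
[(np.float64(367.2665177347295), np.float64(220.4433158425365))]
[{'point': [399.5, 223.1], 'p': 0.85}]
[{'point': [318.4, 220.7], 'p': 0.56}]
```

View pics/g.png

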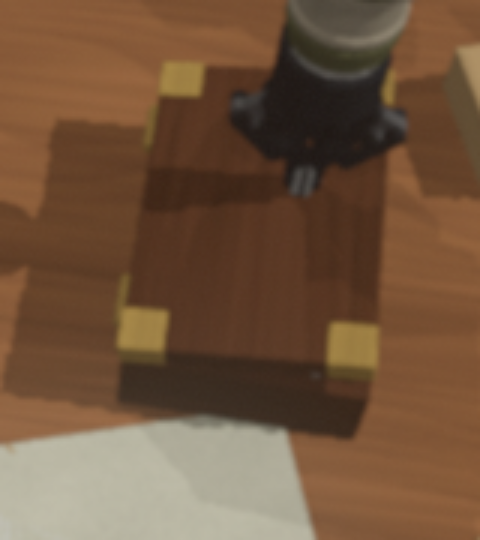

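The tip stands about 15 mm higher than I assumed, but the lid is still moving under it, so I'll continue.

{"op": "jog_arm", "data": {"moves": [{"fingers": 1, "slide": [0, 0, 1], "angular": [0, 0, 0]}, {"fingers": 1, "slide": [0, 0, 2], "angular": [0, 0, 0]}, {"fingers": 1, "slide": [0, 0, 3], "angular": [0, 0, 0]}, {"fingers": 1, "slide": [0, 0, 3], "angular": [0, 0, 0]}]}}

```text
clock: 7.65
tcp_pos: [0.5079, 0.2355, 0.0845]
orientation: [-0.0, -0.001, 1.0, 0.0]
wrist_force: [1.0, 2.1, 3.8]
finger_gap: -0.0001
grip_force: 1.7
```

{"op": "jog_arm", "data": {"moves": [{"fingers": 1, "slide": [0, 0, 1], "angular": [0, 0, 0]}, {"fingers": 1, "slide": [0, 0, 2], "angular": [0, 0, 0]}, {"fingers": 1, "slide": [0, 0, 2], "angular": [0, 0, 0]}]}}

```text
clock: 7.9
tcp_pos: [0.5079, 0.2355, 0.0825]
orientation: [-0.0, -0.002, 1.0, 0.0]
wrist_force: [0.6, 1.0, 4.0]
finger_gap: -0.0002
grip_force: 1.7
```

{"op": "jog_arm", "data": {"moves": [{"fingers": 1, "slide": [0, 0, 1], "angular": [0, 0, 0]}, {"fingers": 1, "slide": [0, 0, 2], "angular": [0, 0, 0]}, {"fingers": 1, "slide": [0, 0, 2], "angular": [0, 0, 0]}]}}

```text
clock: 8.15
tcp_pos: [0.5079, 0.2355, 0.0805]
orientation: [-0.0, -0.001, 1.0, 0.0]
wrist_force: [-0.0, 1.5, 2.5]
finger_gap: 0.0004
grip_force: 1.7
```

{"op": "jog_arm", "data": {"moves": [{"fingers": 1, "slide": [0, 0, 1], "angular": [0, 0, 0]}, {"fingers": 1, "slide": [0, 0, 2], "angular": [0, 0, 0]}, {"fingers": 1, "slide": [0, 0, 2], "angular": [0, 0, 0]}]}}

```text
clock: 8.4
tcp_pos: [0.5079, 0.2355, 0.0785]
orientation: [-0.0, -0.001, 1.0, 0.0]
wrist_force: [0.3, 3.2, 3.3]
finger_gap: 0.0001
grip_force: 1.7
```

```bash
python3 -c "
from h import *
s=read_camera('scene')
cv2.imwrite('pics/h.png',cv2.resize(s['color'][150:330,270:430],None,fx=3,fy=3)[:,:,::-1])
w=read_camera('wrist')
cv2.imwrite('pics/i.png',w['color'][:,:,::-1])
f=210/np.tan(np.radians(s['fovy'])/2)
a=tip_of('chisel_lid_edge',s);print(a)
for th in [0,.05,.1,.2]: print(th,proj(s,[.522,.122+.18*np.cos(th)-.02*np.sin(th),.07+.18*np.sin(th)+.02*np.cos(th)]))
q=get_state();print(q['tcp_pos'],q['wrist_force'],q['finger_gap'])"
```

```text
[{'point': [395.9, 225.4], 'p': 0.72}]
0 (np.float64(397.45359776593034), np.float64(226.08079973193085))
0.05 (np.float64(397.6532799374695), np.float64(223.91797105898053))
0.1 (np.float64(397.64672526574736), np.float64(221.72099106843484))
0.2 (np.float64(397.0001885792576), np.float64(217.24687526904322))
[0.50784461 0.23536506 0.07845362] [0.34639062 2.50451948 4.44905457] -5.532052914993453e-06
```

View pics/h.png

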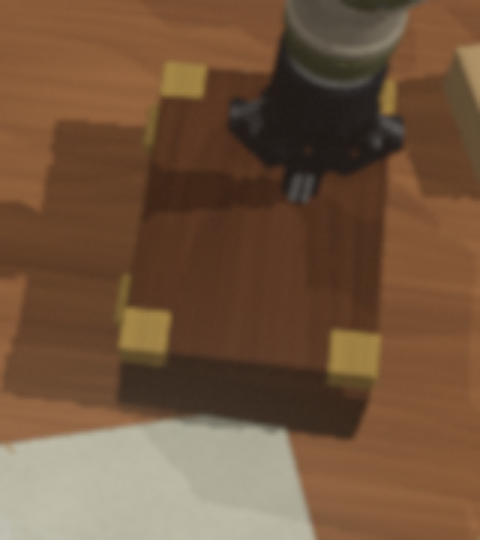

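View pics/i.png

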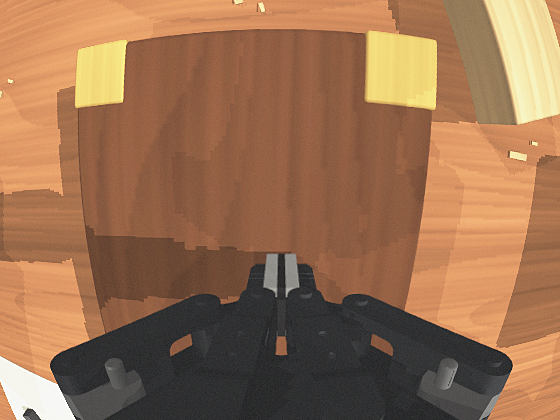

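The lid looks almost closed, with its edge at row 225.4 against 226.1 expected when shut. I'll press until the force rises.

{"op": "jog_arm", "data": {"moves": [{"fingers": 1, "slide": [0, 0, 1], "angular": [0, 0, 0]}, {"fingers": 1, "slide": [0, 0, 2], "angular": [0, 0, 0]}, {"fingers": 1, "slide": [0, 0, 2], "angular": [0, 0, 0]}]}}

```text
clock: 8.8
tcp_pos: [0.5078, 0.2355, 0.0764]
orientation: [-0.0, -0.001, 1.0, 0.0]
wrist_force: [-0.3, 3.0, 3.4]
finger_gap: -0.0002
grip_force: 1.8
```

{"op": "jog_arm", "data": {"moves": [{"fingers": 1, "slide": [0, 0, 1], "angular": [0, 0, 0]}, {"fingers": 1, "slide": [0, 0, 2], "angular": [0, 0, 0]}, {"fingers": 1, "slide": [0, 0, 2], "angular": [0, 0, 0]}]}}

```text
clock: 9.05
tcp_pos: [0.5079, 0.2355, 0.0744]
orientation: [-0.0, -0.002, 1.0, 0.0]
wrist_force: [1.0, 2.2, 3.7]
finger_gap: 0.0
grip_force: 1.7
```

{"op": "jog_arm", "data": {"moves": [{"fingers": 1, "slide": [0, 0, 1], "angular": [0, 0, 0]}, {"fingers": 1, "slide": [0, 0, 2], "angular": [0, 0, 0]}, {"fingers": 1, "slide": [0, 0, 2], "angular": [0, 0, 0]}]}}

```text
clock: 9.3
tcp_pos: [0.5079, 0.2355, 0.0724]
orientation: [0.0, -0.001, 1.0, 0.0]
wrist_force: [0.2, 2.5, 3.8]
finger_gap: -0.0001
grip_force: 1.7
```

{"op": "jog_arm", "data": {"moves": [{"fingers": 1, "slide": [0, 0, 1], "angular": [0, 0, 0]}, {"fingers": 1, "slide": [0, 0, 2], "angular": [0, 0, 0]}, {"fingers": 1, "slide": [0, 0, 2], "angular": [0, 0, 0]}]}}

```text
clock: 9.55
tcp_pos: [0.5079, 0.2354, 0.0704]
orientation: [-0.0, -0.001, 1.0, -0.0]
wrist_force: [0.1, 2.0, 2.2]
finger_gap: -0.0002
grip_force: 1.7
```

```bash
python3 -c "
from h import *
s=read_camera('scene')
a=tip_of('chisel_lid_edge',s);print(a)
cv2.imwrite('pics/j.png',cv2.resize(s['color'][180:330,290:430],None,fx=4,fy=4)[:,:,::-1])
q=get_state();print(q['tcp_pos'],q['wrist_force'],q['tau'])"
```

```text
[{'point': [398.0, 227.7], 'p': 0.65}]
[0.50790744 0.23525651 0.07038586] [0.57397603 2.46958037 3.82592702] [-1.18759084e+00 -4.57985830e+01  2.50173229e+01  5.04802633e-01
 -7.18631521e-01 -1.37319879e-03]
```

View pics/j.png

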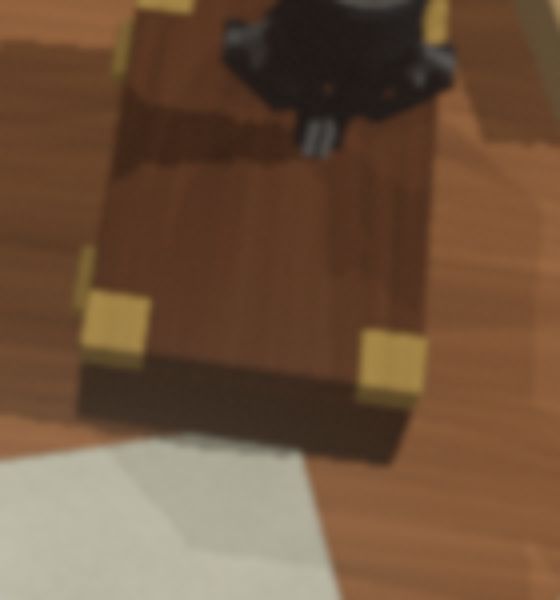

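{"op": "jog_arm", "data": {"moves": [{"fingers": 1, "slide": [0, 0, 1], "angular": [0, 0, 0]}, {"fingers": 1, "slide": [0, 0, 2], "angular": [0, 0, 0]}, {"fingers": 1, "slide": [0, 0, 2], "angular": [0, 0, 0]}]}}

```text
clock: 9.9
tcp_pos: [0.5079, 0.2355, 0.0684]
orientation: [-0.0, -0.001, 1.0, 0.0]
wrist_force: [0.5, 1.8, 3.7]
finger_gap: 0.0
grip_force: 1.8
```

{"op": "jog_arm", "data": {"moves": [{"fingers": 1, "slide": [0, 0, 1], "angular": [0, 0, 0]}, {"fingers": 1, "slide": [0, 0, 2], "angular": [0, 0, 0]}, {"fingers": 1, "slide": [0, 0, 2], "angular": [0, 0, 0]}]}}

```text
clock: 10.15
tcp_pos: [0.5079, 0.2356, 0.0667]
orientation: [0.0, -0.002, 1.0, 0.0]
wrist_force: [-0.8, 3.8, 7.4]
finger_gap: -0.0001
grip_force: 3.2
```

{"op": "jog_arm", "data": {"moves": [{"fingers": 1, "slide": [0, 0, 1], "angular": [0, 0, 0]}, {"fingers": 1, "slide": [0, 0, 1.5], "angular": [0, 0, 0]}, {"fingers": 1, "slide": [0, 0, 1.5], "angular": [0, 0, 0]}]}}

```text
clock: 10.4
tcp_pos: [0.508, 0.2356, 0.0667]
orientation: [0.001, -0.002, 1.0, 0.0]
wrist_force: [-4.2, 1.5, 15.6]
finger_gap: -0.0
grip_force: 7.8
```

The lid has hit a hard stop: the force rose to 15.6 N and z stopped changing. I'll lift straight up.

{"op": "jog_arm", "data": {"moves": [{"fingers": 1, "slide": [0, 0, -10], "angular": [0, 0, 0]}, {"fingers": 1, "slide": [0, 0, -40], "angular": [0, 0, 0]}, {"fingers": 1, "slide": [0, 0, -80], "angular": [0, 0, 0]}, {"fingers": 1, "slide": [0, 0, -120], "angular": [0, 0, 0]}, {"fingers": 1, "slide": [0, 0, -150], "angular": [0, 0, 0]}, {"fingers": 1, "slide": [0, 0, -150], "angular": [0, 0, 0]}, {"fingers": 1, "slide": [0, 0, -150], "angular": [0, 0, 0]}]}}

```text
clock: 10.98
tcp_pos: [0.5088, 0.2349, 0.2166]
orientation: [0.001, -0.001, 1.0, -0.0]
wrist_force: [-0.2, -0.1, -0.6]
finger_gap: 0.0
grip_force: 0.0
```

```bash
python3 -c "
from h import *
s=read_camera('scene')
cv2.imwrite('pics/k.png',cv2.resize(s['color'][80:330,80:430],None,fx=2,fy=2)[:,:,::-1])
for n in ['chisel_lid_edge','stone_lid_edge']: print(tip_of(n,s))
q=get_state();print(q['tcp_pos'],q['wrist_force'])"
```

```text
[{'point': [397.6, 226.7], 'p': 0.88}]
[{'point': [127.6, 139.5], 'p': 0.62}]
[0.50669922 0.23466866 0.21296367] [ 0.67905957 -0.12823069 -0.10717472]
```

View pics/k.png

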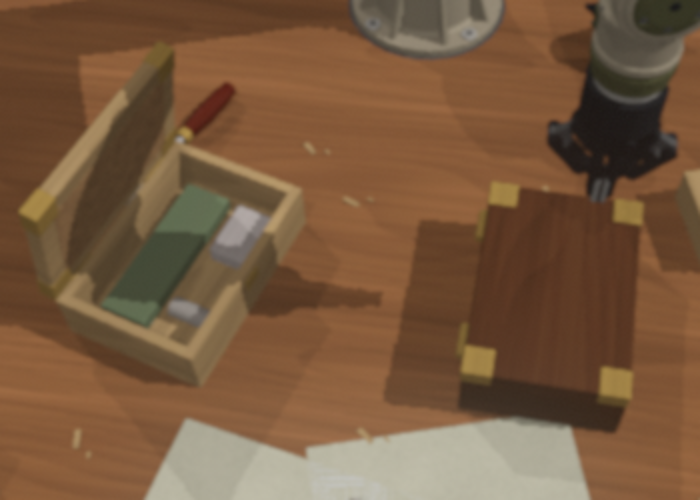

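```bash
python3 -c "
from workcell import *
print(hand_in())"
```

```text
the job is handed in; nothing more can be done
None
```

The chisel case's lid is closed: I eased it down to a hard stop without a slam, never touched the stone box's lid, lifted the arm clear and handed in at about 11 s (no verdict came back; I viewed 11 pictures, one over the limit of 10).

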